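# Stack the flanged hubs on their colour-coded stands

## Task

Sort the painted hubs onto the two stands: on the blue stand seat the large blue hub first and the small blue hub on top of it, and do the same with the two yellow hubs on the yellow stand. Each hub sits flange down, upright and fully home on the spigot beneath it. Leave the green hub, the small teal box and the tall yellow carton where they are.

Things in the scene. Friction and masses are not known exactly. Their poses are not given: they have to be found in the camera images.
- blue_large: large blue hub: flange 84 mm wide, blue, about 0.32 kg. Flange 12 mm thick at the bottom; bare-metal boss 40 mm wide from z = 12 to 38 mm (grip here from above); on it a centring spigot 20 mm wide, 8 mm high, tapered at the tip. Recess under the flange, 23 mm wide, 9 mm deep, fits over such a spigot. Loose, starts flange down on the bench. Origin: centre of its underside, z up; yaw is free.
- blue_small: small blue hub: flange 60 mm wide, blue, about 0.2 kg. Flange 12 mm thick at the bottom; bare-metal boss 32 mm wide from z = 12 to 38 mm (grip here from above); on it a centring spigot 20 mm wide, 8 mm high, tapered at the tip. Recess under the flange, 23 mm wide, 9 mm deep, fits over such a spigot. Loose, starts flange down on the bench. Origin: centre of its underside, z up; yaw is free.
- yellow_large: large yellow hub: flange 84 mm wide, yellow, about 0.32 kg. Flange 12 mm thick at the bottom; bare-metal boss 40 mm wide from z = 12 to 38 mm (grip here from above); on it a centring spigot 20 mm wide, 8 mm high, tapered at the tip. Recess under the flange, 23 mm wide, 9 mm deep, fits over such a spigot. Loose, starts flange down on the bench. Origin: centre of its underside, z up; yaw is free.
- yellow_small: small yellow hub: flange 60 mm wide, yellow, about 0.2 kg. Flange 12 mm thick at the bottom; bare-metal boss 32 mm wide from z = 12 to 38 mm (grip here from above); on it a centring spigot 20 mm wide, 8 mm high, tapered at the tip. Recess under the flange, 23 mm wide, 9 mm deep, fits over such a spigot. Loose, starts flange down on the bench. Origin: centre of its underside, z up; yaw is free.
- blue_stand: blue stand, fixed: blue square plate 100 x 100 mm with a bare-metal seat 56 mm wide, top at z = 14 mm, and on it a centring spigot 20 mm wide, 8 mm high, tapered at the tip. Origin: underside centre, on the bench, below the spigot; z up. A hub seated on it has its origin at z = 14 mm, a second hub on that one at z = 52 mm.
- yellow_stand: yellow stand, fixed: yellow square plate 100 x 100 mm with a bare-metal seat 56 mm wide, top at z = 14 mm, and on it a centring spigot 20 mm wide, 8 mm high, tapered at the tip. Origin: underside centre, on the bench, below the spigot; z up. A hub seated on it has its origin at z = 14 mm, a second hub on that one at z = 52 mm.
- green_hub: green flanged hub of another set, to be left alone: flange 72 mm in diameter and 12 mm thick, boss 36 mm in diameter, 46 mm high over all. Loose. Origin: centre of its underside, z up.
- teal_box: small teal carton lying flat, 51 x 70 mm, 35 mm high, to be left alone. Loose. Origin: centre of its underside, z up.
- carton: yellow carton, 46 x 60 mm, 90 mm tall, standing behind the stands, to be left alone. Loose. Origin: centre of its underside, z up.
Mind the look-alikes: they are no part of the job. What is shaped like the yellow_small but pink or purple is not meant.

How it is judged:
By the outcome, as a careful person would: the job done as asked, in the order asked, and still so for the second after the job is handed in, with the robot touching nothing.
It also fails if it takes over 109 s, if anything falls off the work surface, if the arm or the gripper's body presses on something with over 40 N, if the wrist force passes 120 N, or if a joint passes its speed limit or range.

## Robot

A 6-joint arm with a two-finger parallel gripper is mounted at the origin on a cart in front of the work surface, level with it; the furniture and walls round the work are solid. World frame = base frame: x ahead of the robot, y to its left, z up, the work surface at z = 0. Lengths are in m, angles in rad, forces in N, time in s.
With the tool pointing down it reaches from about 0.375 to 0.9 m from the base axis. Payload 3.1 kg.
Tool frame: the origin (TCP) lies at the very end of the fingers, on their centre line; the grasp point (between the pads) lies 19 mm behind it; z points along the fingers, y is the line along which they close (so a half turn about z gives the same grasp; the last joint's range is limited). The gripper opens to 87 mm and grips with 3 to 60 N. Pads are 19 mm wide; open, the fingers measure 117 mm over their backs; the gripper's body (75 mm by 190 mm) begins 51 mm behind the grasp point.
Start: joints at [-1.361, 0.527, 1.433, -0, 1.181, -0.178], TCP at [0.237, -0.578, 0.223] pointing down, gripper open.
Joint ranges: [-3.08, 3.08], [-0.75, 2.2], [0.22, 2.44], [-1.43, 4.57], [0, 2.65], [-2.85, 2.85]. Speed limits (rad/s): [2.79, 2.79, 3.14, 3.14, 3.14, 3.14].

## Interface

Orientations are given as a unit quaternion [x, y, z, w].
In Python, from rig import robot gives the robot as it stands. The module is installed in compiled form; this text tells all that it offers.
- The arm moves only by the tool play_rows, never from a script. Its argument "steps" is one flat list of numbers, 5 for each row, row after row: the opening, from -1 (shut) to 1 (fully open), then the shift along the tool's x, y, z as a fraction of full scale, then the turn about the tool's z as a fraction of full scale. In form: [claw, tx, ty, tz, twist, claw, tx, ty, tz, twist, ...]. A call has exactly 10 rows; each row shifts and turns the commanded pose from where the row before left it, along the tool's axes as they then stand; what a row does not reach is not made up. Full scale, the value 1, is 0.03 m for a shift and 0.1 rad for a turn. A row lasts 1/10 s, in which the tool goes at most 50 mm and 8.59 degrees, less where a joint would pass 70% of its speed; a pose out of reach is approached as far as the arm can. A call with a number of a shift or a turn outside -1 to 1 is refused whole. A call with a gripper value outside its range is refused whole. The fingers move at their own pace and stop on an object; "grip_force" is the grip in N (left out, the last holds). Time passes only in rows, so rows that do not move let the fingers close, or fill a call up. It gives the time, the measured TCP pose, the force, the opening and the grip force at its end, in the units of the state.
- robot.get_obs(): the state, without advancing time (a new reading comes with each control period).
- robot.camera(name): name is "side" or "top"; returns a dict with "image" (420x560x3 uint8, red, green, blue), "mtx" (3x3 intrinsics, pixels), "rvec" (rotation vector, rad) and "tvec" (3), from world to camera coordinates, as OpenCV has them. Camera axes: x right, y down, z forward; pixel columns grow to the right and rows downward; lengths in m; the calibration is good to about 2 mm. A picture is of the moment at which its call begins. There is no depth.
- robot.hand_in(): hands the job in; it is judged then, once.
The state is a dict: "time": time; "q": joint angles; "joint_velocities": joint speeds; "joint_torque": joint torques, N m; "position": TCP position; "tool_rot": TCP orientation; "ft_force": force on the tool from outside, world axes, zero at the start; "moment": the same for the moment, N m; "grip_width": finger opening in m; "grip_force": force on a finger pad.
Only numpy, scipy, OpenCV 4.12 (cv2) and the standard library are available. Lean on these libraries where they do the work, as an engineer would, in place of code of your own. Each camera call takes 0.05 s, during which the arm holds its last target. There are 200 camera calls.

## Working session

There is one attempt and no reset: what is moved stays moved. The work goes in short steps, Python scripts to look and compute and a tool call to move; the robot and the scene stay as the last step left them, time stands still between calls to the robot, and variables do not carry over. Pictures are saved under pics/ and viewed, at most 14 in all, crops included, and the job is handed in when it is done.

Besides the shell and the picture viewer there is one more tool, called after ">>>" as name(argument=value, ...) on one line, values as JSON. play_rows: Moves the arm, as the interface text tells. Shift numbers are shares of 0.03 m and turn numbers shares of 0.1 rad, none past 1 either way. Its arguments: {"type":"object","properties":{"steps":{"type":"array"},"grip_force":{"type":"number"}},"required":["steps"]}

```bash
mkdir -p pics; python3 - <<'E'
from rig import robot
import cv2,numpy as np,pickle
o=robot.get_obs();print({k:np.round(v,3).tolist() for k,v in o.items()})
for n in("side","top"):
    c=robot.camera(n);cv2.imwrite(f"pics/{n}0.png",c["image"][:,:,::-1]);pickle.dump(c,open(f"{n}0.pkl","wb"))
    R=cv2.Rodrigues(c["rvec"])[0];print(n,(-R.T@np.ravel(c["tvec"])).round(3),R.round(2).tolist(),c["mtx"][0,0])
E
```

```text
{'time': 0.0, 'q': [-1.36, 0.528, 1.434, 0.0, 1.181, -0.179], 'joint_velocities': [0.0, -0.0, -0.001, 0.001, 0.0, 0.002], 'joint_torque': [-0.001, -44.004, -17.659, 0.063, 0.058, -0.0], 'position': [0.237, -0.578, 0.222], 'tool_rot': [0.981, 0.193, -0.0, -0.001], 'ft_force': [0.142, -0.16, -0.241], 'moment': [0.028, 0.004, 0.036], 'grip_force': 0.0, 'grip_width': 0.087}
side [0.58  0.969 1.113] [[-1.0, -0.01, -0.02], [0.01, 0.75, -0.67], [0.02, -0.67, -0.75]] 459.74913026239193
top [ 0.459 -0.038  1.336] [[-0.0, -1.0, 0.0], [-0.99, 0.0, -0.1], [0.1, -0.0, -0.99]] 508.9050156281424
```

View pics/top0.png

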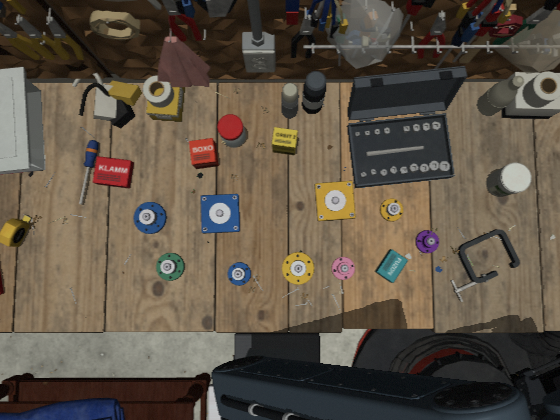

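View pics/side0.png

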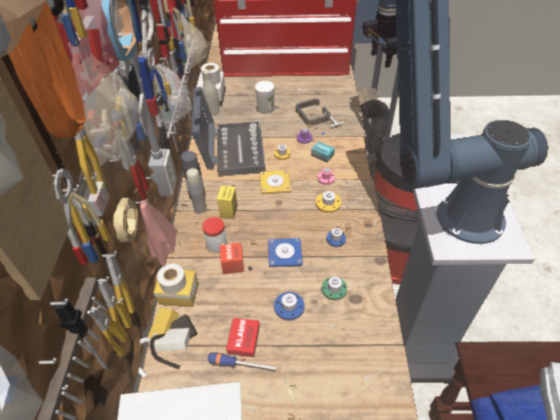

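The top view shows the following:

| Item | Pixel position |
|---|---|
| Large blue hub | (150,217) |
| Blue stand | (220,213) |
| Small blue hub | (239,273) |
| Large yellow hub | (298,268) |
| Yellow stand | (336,201) |
| Small yellow hub | (391,209) |
| Carton | (285,140) |
| Look-alikes, pink and purple | (343,268), (427,241) |

The side view shows the same items, with the stands at (285,251) and (275,182).

```bash
cat >h.py <<'E'
import cv2,numpy as np,pickle
from scipy.optimize import least_squares
def ray(c,uv,z):
    R=cv2.Rodrigues(c["rvec"])[0];t=np.ravel(c["tvec"]);C=-R.T@t
    d=(R.T@np.linalg.solve(c["mtx"],np.c_[np.atleast_2d(uv),np.ones(len(np.atleast_2d(uv)))].T)).T
    return C+d*((z-C[2])/d[:,2])[:,None]
def proj(c,P): return cv2.projectPoints(np.atleast_2d(P).astype(float),c["rvec"],c["tvec"],c["mtx"],None)[0][:,0]
def mask(c,col):
    k=cv2.cvtColor(cv2.resize(c["image"],None,fx=4,fy=4,interpolation=cv2.INTER_CUBIC),cv2.COLOR_RGB2HSV)
    lo,hi=dict(blue=((100,120,40),(122,255,255)),yellow=((18,140,90),(32,255,255)))[col]
    return cv2.inRange(k,lo,hi)
def blobs(c,col,z,near=None,rad=28):
    """hull-centroid of colour blobs cast on plane z: (x,y,width x,width y,px)"""
    m=mask(c,col)
    if near is not None:
        n=np.zeros_like(m);u=proj(c,[*near,z])[0];cv2.circle(n,tuple(int(v*4) for v in u),rad*4,255,-1);m&=n
    m=cv2.morphologyEx(m,cv2.MORPH_CLOSE,np.ones((9,9)))
    out=[]
    for k in cv2.findContours(m,cv2.RETR_EXTERNAL,cv2.CHAIN_APPROX_NONE)[0]:
        if cv2.contourArea(k)<2500: continue
        h=(cv2.convexHull(k)[:,0]+.5)/4-.5
        P=ray(c,h,z)[:,:2].astype(np.float32);M=cv2.moments(P.reshape(-1,1,2)*1000)
        out.append(np.r_[M["m10"]/M["m00"]/1000,M["m01"]/M["m00"]/1000,np.ptp(P,axis=0),h.mean(0)])
    return out
E
python3 - <<'E'
from h import *
np.set_printoptions(suppress=True,precision=4)
for n in("top","side"):
    c=pickle.load(open(n+"0.pkl","rb"))
    for col in("blue","yellow"):
        for b in blobs(c,col,.010):
            if .04<b[2]<.15 and .04<b[3]<.15: print(n,col,b)
E
```

```text
top blue [  0.4349   0.0825   0.0578   0.0582 238.6856 273.2386]
top blue [  0.581    0.317    0.0821   0.0836 149.4643 217.1845]
top blue [  0.5918   0.1334   0.1011   0.1015 220.1964 215.0655]
top yellow [  0.4486  -0.0691   0.0836   0.0835 298.0114 268.0057]
top yellow [  0.5455   0.6832   0.0718   0.0533  10.6544 226.7279]
top yellow [  0.6     -0.3155   0.0593   0.0598 391.25   209.3194]
top yellow [  0.6245  -0.1678   0.1056   0.1059 336.8571 199.9375]
top yellow [  0.794   -0.0361   0.0558   0.0672 285.1369 137.375 ]
top yellow [  0.8901   0.2843   0.0764   0.0859 164.35   105.075 ]
top yellow [  0.9206   0.3966   0.0679   0.0815 122.1513  91.9803]
side blue [  0.5758   0.1405   0.0733   0.0925 290.0972 250.8889]
side yellow [  0.9161   0.3672   0.0631   0.082  163.8977 320.3864]
side yellow [  0.447   -0.0626   0.0801   0.0777 327.8917 204.075 ]
side yellow [  0.6254  -0.1634   0.097    0.1023 273.685  181.485 ]
```

>>> play_rows(steps=[1,0,0,0,0.97,1,0,0,0,0.97,1,0,0,0,0.97,1,0,0,0,0.97,1,0.4,-1,0,0,1,0.4,-1,0,0,1,0.4,-1,0,0,1,0.4,-1,0,0,1,0.4,-1,0,0,1,0.4,-1,0,0], grip_force=25)

```text
time: 1.1
position: [0.309, -0.3967, 0.2222]
tool_rot: [1.0, 0.0, -0.0, -0.0]
ft_force: [0.2, -1.0, -0.6]
grip_width: 0.0873
grip_force: 0.0
```

>>> play_rows(steps=[1,0.4,-1,0,0,1,0.4,-1,0,0,1,0.4,-1,0,0,1,0.4,-1,0,0,1,0.4,-1,0,0,1,0.4,-1,0,0,1,0.4,-1,0,0,1,0.4,-1,0,0,1,0.4,-1,0,0,1,0.4,-1,0,0])

```text
time: 2.1
position: [0.4287, -0.0968, 0.2224]
tool_rot: [1.0, 0.0, -0.0, -0.0]
ft_force: [0.9, -0.7, 1.3]
grip_width: 0.0868
grip_force: 0.0
```

>>> play_rows(steps=[1,0.4,-1,0,0,1,0.4,-1,0,0,1,0.4,-1,0,0,1,0.4,-1,0,0,1,0.4,-1,0,0,1,0.4,-1,0,0,1,0.4,-1,0,0,1,0.4,-1,0,0,1,0.4,-1,0,0,1,0.4,-1,0,0])

```text
time: 3.1
position: [0.5483, 0.2032, 0.2221]
tool_rot: [1.0, 0.001, -0.0, 0.0]
ft_force: [1.6, 0.1, 0.1]
grip_width: 0.087
grip_force: 0.0
```

```bash
cat >>h.py <<'E'
def go(x,y,z,yaw=0):
    """units of shift/turn (after which the yaw is right) from the measured pose"""
    from rig import robot
    o=robot.get_obs();q=o["tool_rot"];y0=2*np.arctan2(q[1],q[0])
    d=np.r_[x,y,z]-o["position"]
    c,s=np.cos(yaw),np.sin(yaw)
    print("t",round(float(o["time"]),2),"pos",np.round(o["position"],4),"yaw",round(float(y0),4),"q",np.round(o["q"],2),"w",round(float(o["grip_width"]),4),"F",np.round(o["ft_force"],1))
    print("units",np.round(np.r_[c*d[0]+s*d[1],s*d[0]-c*d[1],-d[2]]/.03,3),"twist",round(float((y0-yaw+np.pi)%(2*np.pi)-np.pi)*10,3))
E
python3 -c "
from h import *;go(.581,.317,.015)"
```

```text
t 3.1 pos [0.5483 0.2032 0.2221] yaw 0.001 q [ 0.16  0.47  1.54 -0.    1.13  1.73] w 0.087 F [1.6 0.1 0.1]
units [ 1.09  -3.792  6.903] twist 0.01
```

>>> play_rows(steps=[1,0.27,-0.95,0,0,1,0.27,-0.95,0,0,1,0.27,-0.95,0,0,1,0.28,-0.94,0,0,1,0,0,1,0,1,0,0,1,0,1,0,0,1,0,1,0,0,1,0,1,0,0,1,0,1,0,0,1,0])

```text
time: 4.1
position: [0.5805, 0.3155, 0.0409]
tool_rot: [1.0, 0.0, -0.0, 0.0]
ft_force: [0.7, 0.3, 0.2]
grip_width: 0.0869
grip_force: 0.0
```

>>> play_rows(steps=[1,0,0,0.45,0,1,0,0,0.45,0,-1,0,0,0,0,-1,0,0,0,0,-1,0,0,0,0,-1,0,0,0,0,-1,0,0,0,0,-1,0,0,0,0,-1,0,0,0,0,-1,0,0,0,0])

```text
time: 5.1
position: [0.5812, 0.3161, 0.016]
tool_rot: [1.0, 0.0, 0.0, -0.0]
ft_force: [-0.4, 2.1, 3.0]
grip_width: 0.0396
grip_force: 25.0
```

```bash
python3 - <<'E'
from h import *
from rig import robot
go(.581,.317,.015)
c=robot.camera("top")
print([b.round(4) for b in blobs(c,"blue",.010,(.581,.317),20)])
s=robot.camera("side")["image"];cv2.imwrite("pics/g1.png",np.hstack([cv2.resize(c["image"][170:270,90:220],None,fx=3,fy=3),cv2.resize(s[240:340,230:360],None,fx=3,fy=3)])[:,:,::-1])
E
```

```text
t 5.1 pos [0.5812 0.3161 0.016 ] yaw 0.0005 q [0.33 0.84 1.47 0.   0.84 1.9 ] w 0.0396 F [-0.4  2.1  3. ]
units [-0.008 -0.03   0.033] twist 0.005
[]
```

View pics/g1.png

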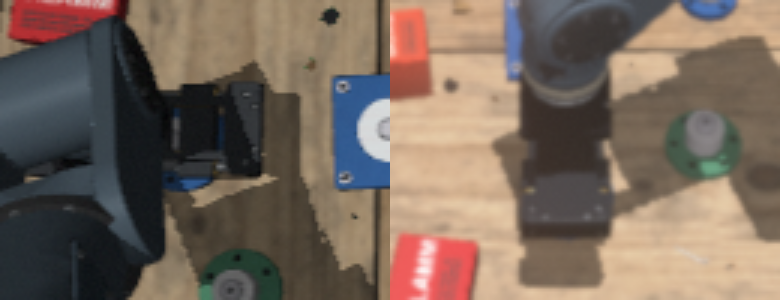

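The crops show only the gripper over the hub. The held hub is hidden in both views, so I'll re-grip at 90° to centre it on both axes, then back off and calibrate the camera bias.

>>> play_rows(steps=[1,0,0,0,0,1,0,0,0,0,1,0,0,0,-0.9,1,0,0,0,-1,1,0,0,0,-1,1,0,0,0,-1,1,0,0,0,-1,1,0,0,0,-1,1,0,0,0,-1,1,0,0,0,-1])

```text
time: 6.2
position: [0.5806, 0.3152, 0.0151]
tool_rot: [0.922, 0.387, -0.001, 0.0]
ft_force: [0.0, 0.6, -0.4]
grip_width: 0.087
grip_force: 0.0
```

>>> play_rows(steps=[1,0,0,0,-1,1,0,0,0,-1,1,0,0,0,-1,1,0,0,0,-1,1,0,0,0,-1,1,0,0,0,-1,1,0,0,0,-1,1,0,0,0,-0.81,-1,0,0,0,0,-1,0,0,0,0])

```text
time: 7.2
position: [0.5808, 0.3154, 0.0152]
tool_rot: [0.707, 0.707, -0.0, -0.0]
ft_force: [0.8, -0.1, -0.1]
grip_width: 0.078
grip_force: 0.0
```

>>> play_rows(steps=[-1,0,0,0,0,-1,0,0,0,0,-1,0,0,0,0,-1,0,0,0,0,-1,0,0,0,0,-1,0,0,0,0,-1,0,0,0,0,-1,0,0,0,0,-1,0,0,0,0,-1,0,0,0,0])

```text
time: 8.2
position: [0.5806, 0.3156, 0.0155]
tool_rot: [0.707, 0.707, -0.0, -0.0]
ft_force: [-0.9, -0.0, 1.2]
grip_width: 0.0394
grip_force: 25.0
```

```bash
python3 -c "
from h import *;go(.581,.317,.015,np.pi/2)"
```

```text
t 8.2 pos [0.5806 0.3156 0.0155] yaw 1.5718 q [0.33 0.84 1.47 0.   0.84 0.33] w 0.0394 F [-0.9 -0.   1.2]
units [0.045 0.013 0.018] twist 0.01
```

>>> play_rows(steps=[1,0,0,0,0,1,0,0,0,0,1,0,0,0,0,1,0,0,-1,0,1,0,0,-1,0,1,-1,0,-1,0,1,-1,0,-1,0,1,-1,0,0,0,1,-1,0,0,0,1,-1,0,0,0])

```text
time: 9.2
position: [0.5814, 0.1645, 0.1362]
tool_rot: [0.707, 0.708, 0.001, 0.001]
ft_force: [0.4, 0.3, -0.9]
grip_width: 0.0868
grip_force: 0.0
```

>>> play_rows(steps=[1,-1,0,0,0,1,-1,0,0,0,1,-1,0,0,0,1,-1,0,0,0,1,-1,0,0,0,1,-1,0,0,0,1,0,0,0,0,1,0,0,0,0,1,0,0,0,0,1,0,0,0,0])

```text
time: 10.2
position: [0.5811, -0.0132, 0.1355]
tool_rot: [0.706, 0.708, 0.0, -0.0]
ft_force: [-0.1, -0.1, 0.1]
grip_width: 0.0871
grip_force: 0.0
```

```bash
python3 - <<'E'
from h import *
from rig import robot
go(.5806,.3158,.135,np.pi/2)
c=robot.camera("top");pickle.dump(c,open("top1.pkl","wb"))
c0=pickle.load(open("top0.pkl","rb"))
for k in(c0,c): print([b.round(4) for b in blobs(k,"blue",.010,(.581,.317),24)],[b.round(4) for b in blobs(k,"blue",.010,(.4349,.0825),24)])
cv2.imwrite("pics/c1.png",c["image"][:,:,::-1])
# spigot/seat: bright metal disc centroid on stands, seat top z=14
for n in("top","side"):
  c0=pickle.load(open(n+"0.pkl","rb"))
  g=cv2.cvtColor(cv2.resize(c0["image"],None,fx=4,fy=4,interpolation=cv2.INTER_CUBIC),cv2.COLOR_RGB2HSV)
  for p in((.5918,.1334),(.6245,-.1678)):
    u=proj(c0,[*p,.014])[0];m=cv2.inRange(g,(0,0,110),(180,80,255));k=np.zeros_like(m);cv2.circle(k,tuple(int(v*4) for v in u),68,255,-1);m&=k
    ks=max(cv2.findContours(m,cv2.RETR_EXTERNAL,cv2.CHAIN_APPROX_NONE)[0],key=cv2.contourArea)
    P=ray(c0,(cv2.convexHull(ks)[:,0]+.5)/4-.5,.014)[:,:2].astype(np.float32)*1000;M=cv2.moments(P.reshape(-1,1,2))
    print(n,"seat",M["m10"]/M["m00"],M["m01"]/M["m00"],np.ptp(P,axis=0))
E
```

```text
t 10.2 pos [ 0.5811 -0.0132  0.1355] yaw 1.5732 q [-0.21  0.58  1.62  0.    0.94 -0.22] w 0.0871 F [-0.1 -0.1  0.1]
units [10.966 -0.018  0.017] twist 0.024
[array([5.810000e-01, 3.170000e-01, 8.210000e-02, 8.360000e-02,
       1.494643e+02, 2.171845e+02])] [array([4.349000e-01, 8.250000e-02, 5.780000e-02, 5.820000e-02,
       2.386856e+02, 2.732386e+02])]
[array([5.817000e-01, 3.154000e-01, 8.140000e-02, 8.250000e-02,
       1.503872e+02, 2.159238e+02])] []
top seat 591.9714037283546 134.02536615586985 [55.11133  56.842567]
top seat 624.5620427701738 -167.66399488033906 [54.74756  55.681305]
side seat 589.9804850618539 135.73860813570928 [59.887573 60.812225]
side seat 622.409410878427 -165.33803918670483 [56.601868 59.007294]
```

View pics/c1.png

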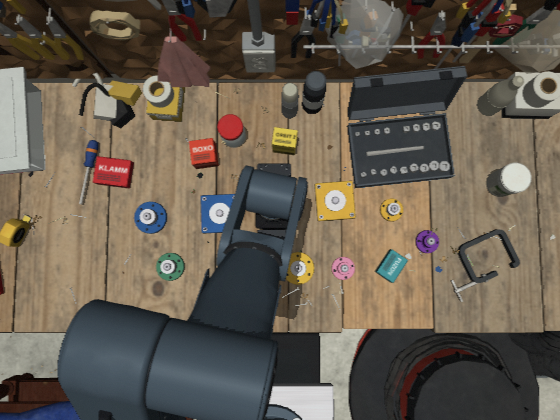

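Top view is now clear. The large blue hub sits at (150,216), and the gripper's centring puts the camera bias at about (-1.1, +0.4) mm. Picking it up.

>>> play_rows(steps=[1,1,0,0,0,1,1,0,0,0,1,1,0,0,0,1,1,0,0,0,1,1,0,0,0,1,1,0,0,0,1,1,0,0,0,1,1,0,0,0,1,1,0,0,0,1,1,0,0,0])

```text
time: 11.25
position: [0.5803, 0.2879, 0.1355]
tool_rot: [0.706, 0.708, -0.0, -0.0]
ft_force: [0.8, -0.9, -0.3]
grip_width: 0.0868
grip_force: 0.0
```

>>> play_rows(steps=[1,0.97,-0.02,0,0,1,0,0,1,0,1,0,0,1,0,1,0,0,1,0,1,0,0,1,0,-1,0,0,0,0,-1,0,0,0,0,-1,0,0,0,0,-1,0,0,0,0,-1,0,0,0,0])

```text
time: 12.25
position: [0.5811, 0.3151, 0.0172]
tool_rot: [0.707, 0.707, 0.001, 0.001]
ft_force: [0.2, 0.2, 0.2]
grip_width: 0.055
grip_force: 0.0
```

>>> play_rows(steps=[-1,0,0,0,0,-1,0,0,0,0,-1,0,0,-0.5,0,-1,0,0,-0.5,0,-1,0,0,-0.5,0,-1,0,0,-0.5,0,-1,0,0,0,0,-1,-0.5,0,0,0,-1,-0.5,0,0,0,-1,-0.5,0,0,0])

```text
time: 13.25
position: [0.5795, 0.2678, 0.0747]
tool_rot: [0.707, 0.707, -0.001, -0.0]
ft_force: [0.2, 0.0, -3.1]
grip_width: 0.0398
grip_force: 25.0
```

```bash
python3 -c "
from h import *;go(.5908,.1343,.075,np.pi/2)"
```

```text
t 13.25 pos [0.5795 0.2678 0.0747] yaw 1.5716 q [ 0.26  0.73  1.51 -0.    0.91  0.26] w 0.0398 F [ 0.2  0.  -3.1]
units [-4.451  0.377 -0.011] twist 0.008
```

>>> play_rows(steps=[-1,-0.9,0.07,0,0,-1,-0.9,0.07,0,0,-1,-0.9,0.07,0,0,-1,-0.9,0.07,0,0,-1,-0.9,0.07,0,0,-1,0,0,0,0,-1,0,0,0,0,-1,0,0,0,0,-1,0,0,0,0,-1,0,0,0,0])

```text
time: 14.25
position: [0.5907, 0.1356, 0.0755]
tool_rot: [0.706, 0.708, -0.0, -0.0]
ft_force: [-0.4, 0.6, -4.0]
grip_width: 0.0393
grip_force: 25.0
```

```bash
python3 -c "
from h import *
from rig import robot
go(.5908,.1343,.039,np.pi/2)
robot.camera('side')
go(.5908,.1343,.039,np.pi/2)
s=robot.camera('side')['image'];cv2.imwrite('pics/p1.png',cv2.resize(s[200:320,220:380],None,fx=4,fy=4)[:,:,::-1])
go(.5908,.1343,.039,np.pi/2)"
```

```text
t 14.25 pos [0.5907 0.1356 0.0755] yaw 1.573 q [0.04 0.7  1.6  0.   0.85 0.04] w 0.0393 F [-0.4  0.6 -4. ]
units [-0.042  0.002  1.215] twist 0.023
t 14.3 pos [0.5908 0.1355 0.0755] yaw 1.5731 q [0.04 0.7  1.6  0.   0.85 0.04] w 0.0396 F [ 0.2 -0.5 -4.3]
units [-0.041 -0.     1.217] twist 0.023
t 14.35 pos [0.5908 0.1355 0.0755] yaw 1.573 q [0.04 0.7  1.6  0.   0.85 0.04] w 0.0395 F [-1.  -0.4 -2.5]
units [-3.900e-02 -1.000e-03  1.217e+00] twist 0.022
```

View pics/p1.png

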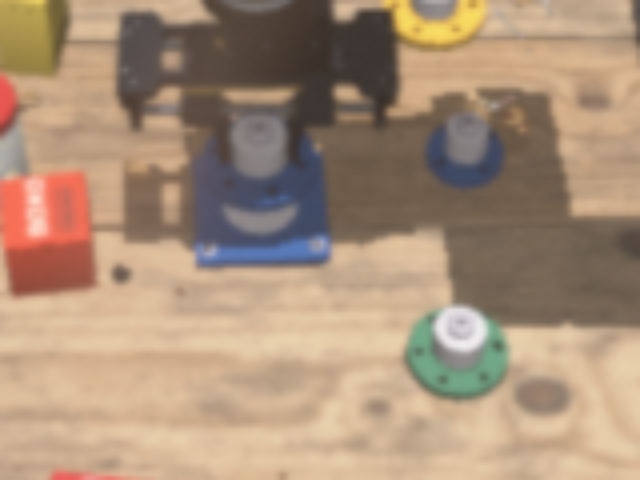

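The side crop shows the hub held upright and level in the gripper over the blue stand, at about (260,160) in the crop. I'll trim y by -1.4 mm and descend.

>>> play_rows(steps=[-1,-0.045,0,0.4,0,-1,0,0,0.4,0,-1,0,0,0.3,0,-1,0,0,0.1,0,-1,0,0,0.05,0,-1,0,0,0,0,-1,0,0,0.05,0,-1,0,0,0.05,0,-1,0,0,0,0,-1,0,0,0,0])

```text
time: 15.35
position: [0.5911, 0.1334, 0.0352]
tool_rot: [0.707, 0.707, 0.0, 0.0]
ft_force: [0.1, -0.0, -3.4]
grip_width: 0.0399
grip_force: 25.0
```

>>> play_rows(steps=[-1,0,0,0.05,0,-1,0,0,0.05,0,-1,0,0,0.05,0,-1,0,0,0,0,-1,0,0,0,0,-1,0,0,0,0,-1,0,0,0,0,-1,0,0,0,0,-1,0,0,0,0,-1,0,0,0,0])

```text
time: 16.35
position: [0.591, 0.1334, 0.0306]
tool_rot: [0.707, 0.707, 0.0, -0.0]
ft_force: [0.2, -0.2, -3.6]
grip_width: 0.0395
grip_force: 25.0
```

>>> play_rows(steps=[-1,0,0,0.03,0,-1,0,0,0.02,0,-1,0,0,0,0,-1,0,0,0,0,1,0,0,0,0,1,0,0,0,0,1,0,0,0,0,1,0,0,0,0,1,0,0,0,0,1,0,0,-0.2,0])

```text
time: 17.35
position: [0.5903, 0.1334, 0.0344]
tool_rot: [0.707, 0.707, -0.001, -0.001]
ft_force: [0.8, -0.8, 0.1]
grip_width: 0.0794
grip_force: 0.0
```

```bash
python3 -c "
from h import *
from rig import robot
go(.4340,.0830,.135,np.pi/2)"
```

```text
t 17.35 pos [0.5903 0.1334 0.0344] yaw 1.5718 q [ 0.04  0.76  1.61 -0.    0.77  0.04] w 0.0794 F [ 0.8 -0.8  0.1]
units [-1.679 -5.211 -3.352] twist 0.01
```

>>> play_rows(steps=[1,0,0,-0.6,0,1,0,0,-1,0,1,0,0,-1,0,1,-0.28,-0.87,-0.75,0,1,-0.28,-0.87,0,0,1,-0.28,-0.87,0,0,1,-0.28,-0.87,0,0,1,-0.28,-0.87,0,0,1,-0.28,-0.86,0,0,1,0,0,0,0])

```text
time: 18.35
position: [0.4299, 0.0827, 0.1356]
tool_rot: [0.707, 0.707, -0.002, -0.002]
ft_force: [-0.8, -0.4, 0.1]
grip_width: 0.087
grip_force: 0.0
```

```bash
python3 - <<'E'
from h import *
from rig import robot
go(.4338,.0829,.0155,np.pi/2)
for n in("top","side"):
    c=robot.camera(n); print([b.round(4) for b in blobs(c,"blue",.024,(.5908,.1343),30)])
    u=proj(c,[.5908,.1343,.03])[0].astype(int)
    cv2.imwrite(f"pics/s1{n}.png",cv2.resize(c["image"][u[1]-40:u[1]+40,u[0]-50:u[0]+50],None,fx=4,fy=4,interpolation=cv2.INTER_CUBIC)[:,:,::-1])
cv2.imwrite("pics/s1.png",np.hstack([cv2.imread("pics/s1top.png"),cv2.imread("pics/s1side.png")]))
E
```

```text
t 18.35 pos [0.4299 0.0827 0.1356] yaw 1.5712 q [-0.07  0.43  1.97 -0.    0.74 -0.07] w 0.087 F [-0.8 -0.4  0.1]
units [0.008 0.13  4.005] twist 0.004
[array([5.903000e-01, 1.315000e-01, 1.001000e-01, 9.990000e-02,
       2.200461e+02, 2.135724e+02])]
[array([5.731000e-01, 1.555000e-01, 7.370000e-02, 9.140000e-02,
       2.895312e+02, 2.542500e+02])]
```

View pics/s1.png

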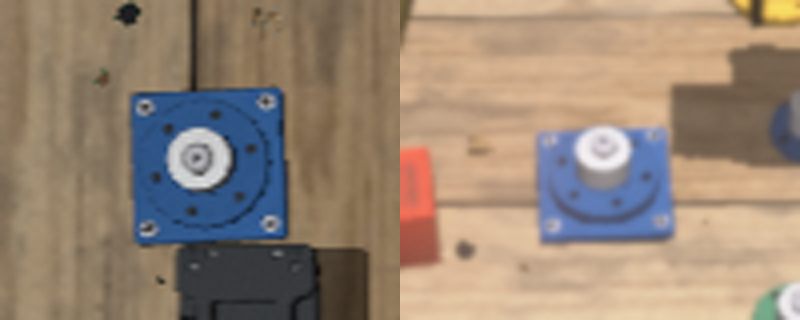

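The crops show the large blue hub seated flat and centred on the blue stand. I'll measure its boss top with the same method on the calibrated image, to aim the small hub.

```bash
cat >>h.py <<'E'
def boss(c,p,z,w):
    """centre (mm) of the bright boss-top disc"""
    g=cv2.cvtColor(cv2.resize(c["image"],None,fx=4,fy=4,interpolation=cv2.INTER_CUBIC),cv2.COLOR_RGB2HSV)
    u=proj(c,[*p,z])[0];r=int(4*(w*.75)*c["mtx"][0,0]/1.3)
    m=cv2.inRange(g,(0,0,150),(180,60,255));k=np.zeros_like(m);cv2.circle(k,tuple(int(v*4) for v in u),r,255,-1);m&=k
    ks=max(cv2.findContours(m,cv2.RETR_EXTERNAL,cv2.CHAIN_APPROX_NONE)[0],key=cv2.contourArea)
    P=ray(c,(cv2.convexHull(ks)[:,0]+.5)/4-.5,z)[:,:2].astype(np.float32)*1000;M=cv2.moments(P.reshape(-1,1,2))
    return np.round([M["m10"]/M["m00"],M["m01"]/M["m00"],*np.ptp(P,axis=0)],1)
E
python3 - <<'E'
from h import *
from rig import robot
c1=pickle.load(open("top1.pkl","rb"));c0=pickle.load(open("top0.pkl","rb"))
print(boss(c1,(.581,.3155),.038,.04))
for p,w in(((.581,.317),.04),((.4349,.0825),.032),((.4486,-.0691),.04),((.6,-.3155),.032)):print("c0",boss(c0,p,.038,w))
c=robot.camera("top");print("seated",boss(c,(.591,.134),.052,.04),[b.round(4)[:4] for b in blobs(c,"blue",.008,(.591,.134),40)])
go(.4338,.0829,.0155,np.pi/2)
E
```

```text
[581.9 316.8  38.6  39.2]
c0 [581.  318.5  37.9  38.5]
c0 [434.8  83.4  29.6  30.4]
c0 [448.5 -69.   37.2  39.3]
c0 [ 600.1 -316.    29.7   29.7]
seated [592.5 135.2  37.6  39.3] [array([0.5925, 0.1339, 0.1012, 0.1017])]
t 18.5 pos [0.4363 0.0828 0.1361] yaw 1.5715 q [-0.07  0.44  1.96  0.    0.74 -0.07] w 0.087 F [ 0.6 -0.3 -0.3]
units [ 3.000e-03 -8.400e-02  4.021e+00] twist 0.007
```

>>> play_rows(steps=[1,0,-0.085,0.5,0,1,0,0,1,0,1,0,0,1,0,1,0,0,1,0,1,0,0,0.5,0,1,0,0,0,0,-1,0,0,0,0,-1,0,0,0,0,-1,0,0,0,0,-1,0,0,0,0])

```text
time: 19.5
position: [0.4329, 0.0829, 0.0164]
tool_rot: [0.707, 0.707, 0.001, 0.001]
ft_force: [-0.2, 0.6, -0.4]
grip_width: 0.0629
grip_force: 0.0
```

>>> play_rows(steps=[-1,0,0,0,0,-1,0,0,0,0,-1,0,0,0,0,-1,0,0,0,0,-1,0,0,0,0,-1,0,0,0,0,-1,0,0,0,0,-1,0,0,0,0,-1,0,0,0,0,-1,0,0,0,0])

```text
time: 20.5
position: [0.4326, 0.0828, 0.0156]
tool_rot: [0.707, 0.707, 0.0, 0.0]
ft_force: [1.6, 0.3, 1.6]
grip_width: 0.0312
grip_force: 25.0
```

```bash
python3 -c "
from h import *
from rig import robot
go(.5911,.1343,.108,np.pi/2)"
```

```text
t 20.5 pos [0.4326 0.0828 0.0156] yaw 1.5718 q [-0.07  0.69  2.04 -0.    0.4  -0.07] w 0.0312 F [1.6 0.3 1.6]
units [ 1.716  5.285 -3.08 ] twist 0.01
```

>>> play_rows(steps=[-1,0,0,-0.5,0,-1,0,0,-0.9,0,-1,0,0,-0.9,0,-1,0,0,-0.8,0,-1,0.28,0.88,0,0,-1,0.28,0.88,0,0,-1,0.28,0.88,0,0,-1,0.28,0.88,0,0,-1,0.3,0.88,0,0,-1,0.3,0.88,0,0])

```text
time: 21.5
position: [0.5897, 0.135, 0.1073]
tool_rot: [0.707, 0.708, -0.002, -0.001]
ft_force: [0.0, -0.7, -2.6]
grip_width: 0.0312
grip_force: 25.0
```

>>> play_rows(steps=[-1,0,0,0,0,-1,0,0,0,0,-1,0,0,0,0,-1,0,0,0,0,-1,0,0,0,0,-1,0,0,0,0,-1,0,0,0,0,-1,0,0,0,0,-1,0,0,0,0,-1,0,0,0,0])

```text
time: 22.5
position: [0.5906, 0.1346, 0.1086]
tool_rot: [0.707, 0.707, 0.0, 0.0]
ft_force: [0.1, -1.0, -2.0]
grip_width: 0.0311
grip_force: 25.0
```

```bash
python3 -c "
from h import *
from rig import robot
go(.5911,.1343,.0676,np.pi/2)"
```

```text
t 22.5 pos [0.5906 0.1346 0.1086] yaw 1.5718 q [ 0.04  0.65  1.58 -0.    0.92  0.04] w 0.0311 F [ 0.1 -1.  -2. ]
units [-0.01   0.018  1.365] twist 0.01
```

>>> play_rows(steps=[-1,-0.01,0.02,0.4,0,-1,0,0,0.4,0,-1,0,0,0.2,0,-1,0,0,0.05,0,-1,0,0,0.05,0,-1,0,0,0.05,0,-1,0,0,0.05,0,-1,0,0,0.05,0,-1,0,0,0,0,-1,0,0,0,0])

```text
time: 23.5
position: [0.5912, 0.1343, 0.0712]
tool_rot: [0.707, 0.707, 0.0, 0.0]
ft_force: [0.4, -0.5, -2.0]
grip_width: 0.0315
grip_force: 25.0
```

Entered freely; going home and releasing.

>>> play_rows(steps=[-1,0,0,0.05,0,-1,0,0,0.04,0,-1,0,0,0.03,0,-1,0,0,0,0,-1,0,0,0,0,-1,0,0,0,0,-1,0,0,0,0,-1,0,0,0,0,-1,0,0,0,0,-1,0,0,0,0])

```text
time: 24.5
position: [0.5911, 0.1343, 0.0676]
tool_rot: [0.707, 0.707, -0.0, -0.0]
ft_force: [-0.6, -0.4, 1.3]
grip_width: 0.0313
grip_force: 25.0
```

>>> play_rows(steps=[1,0,0,0,0,1,0,0,0,0,1,0,0,0,0,1,0,0,0,0,1,0,0,-0.3,0,1,0,0,-1,0,1,0,0,-1,0,1,-0.8,-0.6,0,0,1,-0.8,-0.6,0,0,1,-0.8,-0.6,0,0])

```text
time: 25.5
position: [0.537, 0.0617, 0.1376]
tool_rot: [0.706, 0.708, 0.001, 0.001]
ft_force: [0.5, -0.3, 0.7]
grip_width: 0.0863
grip_force: 0.0
```

>>> play_rows(steps=[1,-0.9,-0.6,0,0,1,-0.9,-0.6,0,0,1,-0.9,-0.6,0,0,1,-0.9,-0.6,0,0,1,-0.8,-0.6,0,0,1,0,0,0,0,1,0,0,0,0,1,0,0,0,0,1,0,0,0,0,1,0,0,0,0])

```text
time: 26.5
position: [0.4479, -0.0691, 0.1365]
tool_rot: [0.706, 0.708, 0.0, 0.0]
ft_force: [-0.5, 1.2, 0.4]
grip_width: 0.0873
grip_force: 0.0
```

```bash
python3 - <<'E'
from h import *
from rig import robot
go(.4474,-.069,.0155,np.pi/2)
for n in("top","side"):
    c=robot.camera(n)
    if n=="top":print(boss(c,(.591,.134),.09,.032))
    u=proj(c,[.5908,.1343,.05])[0].astype(int)
    cv2.imwrite(f"pics/s2{n}.png",cv2.resize(c["image"][u[1]-40:u[1]+40,u[0]-50:u[0]+50],None,fx=4,fy=4,interpolation=cv2.INTER_CUBIC)[:,:,::-1])
cv2.imwrite("pics/s2.png",np.hstack([cv2.imread("pics/s2top.png"),cv2.imread("pics/s2side.png")]))
E
```

```text
t 26.5 pos [ 0.4479 -0.0691  0.1365] yaw 1.5734 q [-0.4   0.44  1.94  0.    0.76 -0.4 ] w 0.0873 F [-0.5  1.2  0.4]
units [ 0.005 -0.017  4.033] twist 0.026
[592.1 134.6  29.7  31.4]
```

View pics/s2.png

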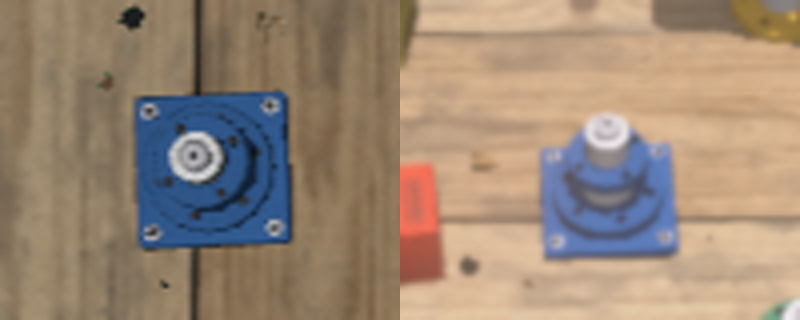

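The blue stack is upright and centred in both crops. Now the large yellow hub.

>>> play_rows(steps=[1,0,-0.02,0.5,-0.03,1,0,0,1,0,1,0,0,1,0,1,0,0,1,0,1,0,0,0.53,0,1,0,0,0,0,-1,0,0,0,0,-1,0,0,0,0,-1,0,0,0,0,-1,0,0,0,0])

```text
time: 27.6
position: [0.4473, -0.07, 0.0164]
tool_rot: [0.706, 0.709, 0.0, 0.001]
ft_force: [-0.4, -0.0, 0.5]
grip_width: 0.0629
grip_force: 0.0
```

>>> play_rows(steps=[-1,0,0,0,0,-1,0,0,0,0,-1,0,0,0,0,-1,0,0,0,0,-1,0,0,0,0,-1,0,0,0,0,-1,0,0,0,0,-1,0,0,0,0,-1,0,0,0,0,-1,0,0,0,0])

```text
time: 28.6
position: [0.447, -0.0699, 0.0157]
tool_rot: [0.706, 0.709, 0.0, 0.0]
ft_force: [-0.1, -0.1, 5.0]
grip_width: 0.0394
grip_force: 25.0
```

```bash
python3 -c "
from h import *
from rig import robot
go(.6234,-.1674,.075,np.pi/2)"
```

```text
t 28.6 pos [ 0.447  -0.0699  0.0157] yaw 1.5748 q [-0.4   0.7   2.01  0.    0.43 -0.41] w 0.0394 F [-0.1 -0.1  5. ]
units [-3.249  5.88  -1.976] twist 0.04
```

>>> play_rows(steps=[-1,0,0,-0.5,0,-1,0,0,-0.8,0,-1,0,0,-0.7,0,-1,-0.47,0.84,0,0,-1,-0.47,0.84,0,0,-1,-0.47,0.84,0,0,-1,-0.47,0.84,0,0,-1,-0.47,0.84,0,0,-1,-0.47,0.84,0,0,-1,-0.46,0.84,0,0])

```text
time: 29.6
position: [0.623, -0.1675, 0.0739]
tool_rot: [0.706, 0.709, -0.001, -0.002]
ft_force: [-0.1, -0.1, -3.7]
grip_width: 0.039
grip_force: 25.0
```

>>> play_rows(steps=[-1,0,0,0,0,-1,0,0,0,0,-1,0,0,0,0,-1,0,0,0,0,-1,0,0,0,0,-1,0,0,0,0,-1,0,0,0,0,-1,0,0,0,0,-1,0,0,0,0,-1,0,0,0,0])

```text
time: 30.6
position: [0.6236, -0.1676, 0.0756]
tool_rot: [0.706, 0.709, 0.0, 0.0]
ft_force: [-0.8, 0.1, -2.1]
grip_width: 0.0395
grip_force: 25.0
```

```bash
python3 -c "
from h import *
from rig import robot
go(.6234,-.1683,.0297,np.pi/2)"
```

```text
t 30.6 pos [ 0.6236 -0.1676  0.0756] yaw 1.5748 q [-0.44  0.74  1.49 -0.    0.92 -0.44] w 0.0395 F [-0.8  0.1 -2.1]
units [-0.025 -0.006  1.53 ] twist 0.04
```

>>> play_rows(steps=[-1,-0.02,0,0.4,0,-1,0,0,0.4,0,-1,0,0,0.3,0,-1,0,0,0.1,0,-1,0,0,0.05,0,-1,0,0,0.05,0,-1,0,0,0.05,0,-1,0,0,0,0,-1,0,0,0,0,-1,0,0,0,0])

```text
time: 31.6
position: [0.6237, -0.1682, 0.0353]
tool_rot: [0.706, 0.709, 0.0, 0.0]
ft_force: [-0.1, 0.5, -2.7]
grip_width: 0.0394
grip_force: 25.0
```

>>> play_rows(steps=[-1,0,0,0.05,0,-1,0,0,0.05,0,-1,0,0,0.05,0,-1,0,0,0.03,0,-1,0,0,0,0,-1,0,0,0,0,-1,0,0,0,0,-1,0,0,0,0,-1,0,0,0,0,-1,0,0,0,0])

```text
time: 32.6
position: [0.6235, -0.1681, 0.0297]
tool_rot: [0.706, 0.709, -0.0, -0.0]
ft_force: [-2.0, 0.2, 0.1]
grip_width: 0.0393
grip_force: 25.0
```

>>> play_rows(steps=[1,0,0,0,0,1,0,0,0,0,1,0,0,0,0,1,0,0,0,0,1,0,0,-0.4,0,1,0,0,-1,0,1,0,0,-1,0,1,0,0,-1,0,1,-0.8,-0.14,0,0,1,-0.8,-0.14,0,0])

```text
time: 33.6
position: [0.6165, -0.2164, 0.1346]
tool_rot: [0.705, 0.709, 0.001, 0.002]
ft_force: [-1.2, -0.5, -0.8]
grip_width: 0.0867
grip_force: 0.0
```

>>> play_rows(steps=[1,-0.8,-0.14,0,0,1,-0.8,-0.14,0,0,1,-0.8,-0.14,0,0,1,-0.9,-0.12,0,0.04,1,0,0,0,0,1,0,0,0,0,1,0,0,0,0,1,0,0,0,0,1,0,0,0,0,1,0,0,0,0])

```text
time: 34.6
position: [0.5997, -0.3145, 0.1317]
tool_rot: [0.707, 0.707, 0.0, -0.0]
ft_force: [-0.6, 0.2, 0.3]
grip_width: 0.087
grip_force: 0.0
```

```bash
python3 - <<'E'
from h import *
from rig import robot
go(.5988,-.3152,.0155,np.pi/2)
for n in("top","side"):
    c=robot.camera(n)
    if n=="top":print(boss(c,(.6234,-.1674),.052,.04))
    u=proj(c,[.6234,-.1674,.03])[0].astype(int)
    cv2.imwrite(f"pics/s3{n}.png",cv2.resize(c["image"][u[1]-40:u[1]+40,u[0]-50:u[0]+50],None,fx=4,fy=4,interpolation=cv2.INTER_CUBIC)[:,:,::-1])
cv2.imwrite("pics/s3.png",np.hstack([cv2.imread("pics/s3top.png"),cv2.imread("pics/s3side.png")]))
E
```

```text
t 34.6 pos [ 0.5997 -0.3145  0.1317] yaw 1.5718 q [-0.65  0.7   1.37  0.    1.07 -0.65] w 0.087 F [-0.6  0.2  0.3]
units [-0.024 -0.031  3.873] twist 0.01
[ 623.9 -167.3   37.8   38.9]
```

View pics/s3.png

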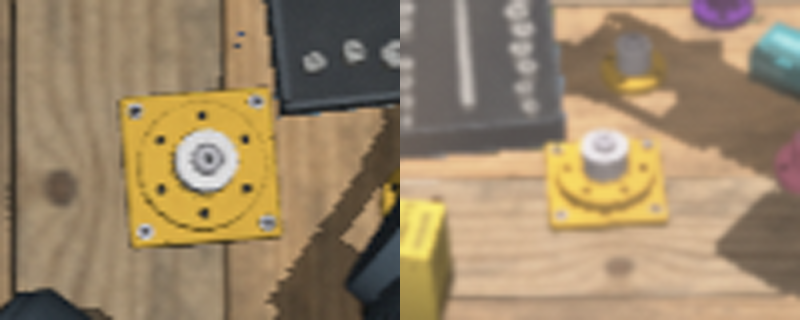

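The large yellow hub is seated flat. The black tool case sits close behind the small yellow hub, so I'll check clearance first.

```bash
python3 - <<'E'
from h import *
c=pickle.load(open("top0.pkl","rb"));s=pickle.load(open("side0.pkl","rb"))
print(ray(c,[[360,186],[400,183],[450,179]],.03).round(3),ray(c,[[400,183]],0).round(3))
print(ray(s,[[265,171],[265,150],[262,125]],.03).round(3))
E
```

```text
[[ 0.659 -0.232  0.03 ]
 [ 0.667 -0.336  0.03 ]
 [ 0.677 -0.466  0.03 ]] [[ 0.671 -0.343  0.   ]]
[[ 0.656 -0.194  0.03 ]
 [ 0.659 -0.305  0.03 ]
 [ 0.674 -0.451  0.03 ]]
```

The case edge is at x≈0.66, and fully open fingers would reach 0.657. I'll open only part way for this grasp.

>>> play_rows(steps=[0.3,-0.02,-0.03,0,0,0.3,0,0,0,0,0.3,0,0,0,0,0.3,0,0,0,0,0.3,0,0,0.5,0,0.3,0,0,1,0,0.3,0,0,1,0,0.3,0,0,0.9,0,0.3,0,0,0.47,0,0.3,0,0,0,0])

```text
time: 35.7
position: [0.5985, -0.3155, 0.0135]
tool_rot: [0.707, 0.707, 0.0, -0.001]
ft_force: [-1.3, -0.4, -0.6]
grip_width: 0.0565
grip_force: 0.0
```

>>> play_rows(steps=[-1,0,0,0,0,-1,0,0,0,0,-1,0,0,0,0,-1,0,0,0,0,-1,0,0,0,0,-1,0,0,0,0,-1,0,0,0,0,-1,0,0,0,0,-1,0,0,0,0,-1,0,0,0,0])

```text
time: 36.7
position: [0.599, -0.316, 0.0162]
tool_rot: [0.707, 0.707, 0.0, 0.0]
ft_force: [0.3, 0.0, 5.3]
grip_width: 0.0311
grip_force: 25.0
```

```bash
python3 -c "
from h import *
from rig import robot
go(.6232,-.1673,.108,np.pi/2)"
```

```text
t 36.7 pos [ 0.599  -0.316   0.0162] yaw 1.5708 q [-0.65  0.85  1.42  0.    0.87 -0.65] w 0.0311 F [0.3 0.  5.3]
units [ 4.958  0.806 -3.061] twist 0.0
```

>>> play_rows(steps=[-1,0,0,-0.5,0,-1,0,0,-0.9,0,-1,0,0,-0.9,0,-1,0,0,-0.8,0,-1,0.82,0.14,0,0,-1,0.82,0.14,0,0,-1,0.82,0.13,0,0,-1,0.83,0.13,0,0,-1,0.83,0.13,0,0,-1,0.83,0.13,0,0])

```text
time: 37.7
position: [0.622, -0.1661, 0.1084]
tool_rot: [0.707, 0.707, -0.0, -0.001]
ft_force: [0.3, -0.1, -2.2]
grip_width: 0.0312
grip_force: 25.0
```

>>> play_rows(steps=[-1,0,0,0,0,-1,0,0,0,0,-1,0,0,0,0,-1,0,0,0,0,-1,0,0,0,0,-1,0,0,0,0,-1,0,0,0,0,-1,0,0,0,0,-1,0,0,0,0,-1,0,0,0,0])

```text
time: 38.7
position: [0.6227, -0.1673, 0.1085]
tool_rot: [0.707, 0.707, 0.0, -0.0]
ft_force: [0.0, -0.2, -1.2]
grip_width: 0.0312
grip_force: 25.0
```

```bash
python3 -c "
from h import *
from rig import robot
go(.6233,-.1677,.0678,np.pi/2)"
```

```text
t 38.7 pos [ 0.6227 -0.1673  0.1085] yaw 1.5708 q [-0.44  0.69  1.47  0.    0.98 -0.44] w 0.0312 F [ 0.  -0.2 -1.2]
units [-0.013  0.021  1.358] twist 0.0
```

>>> play_rows(steps=[-1,-0.01,0.02,0.4,0,-1,0,0,0.4,0,-1,0,0,0.2,0,-1,0,0,0.05,0,-1,0,0,0.05,0,-1,0,0,0.05,0,-1,0,0,0.05,0,-1,0,0,0.05,0,-1,0,0,0,0,-1,0,0,0,0])

```text
time: 39.7
position: [0.6233, -0.1676, 0.0712]
tool_rot: [0.707, 0.707, 0.0, 0.0]
ft_force: [0.4, 0.7, -2.1]
grip_width: 0.0316
grip_force: 25.0
```

>>> play_rows(steps=[-1,0,0,0.04,0,-1,0,0,0.04,0,-1,0,0,0.03,0,-1,0,0,0.02,0,-1,0,0,0,0,-1,0,0,0,0,-1,0,0,0,0,-1,0,0,0,0,-1,0,0,0,0,-1,0,0,0,0])

```text
time: 40.7
position: [0.6233, -0.1676, 0.0681]
tool_rot: [0.707, 0.707, 0.0, 0.0]
ft_force: [-2.2, 0.1, 6.0]
grip_width: 0.0311
grip_force: 25.0
```

>>> play_rows(steps=[1,0,0,0,0,1,0,0,0,0,1,0,0,0,0,1,0,0,0,0,1,0,0,-0.3,0,1,0,0,-1,0,1,0,0,-1,0,1,0,0,-1,0,1,-0.8,-0.3,0,0,1,-0.8,-0.3,0,0])

```text
time: 41.7
position: [0.6063, -0.2159, 0.1686]
tool_rot: [0.706, 0.708, 0.001, 0.002]
ft_force: [0.6, 0.1, -0.4]
grip_width: 0.0866
grip_force: 0.0
```

>>> play_rows(steps=[1,-0.9,-0.3,0,0,1,-0.9,-0.3,0,0,1,-0.9,-0.3,0,0,1,-0.9,-0.3,0,0,1,-0.9,-0.3,0,0,1,0,0,0,0,1,0,0,0,0,1,0,0,0,0,1,0,0,0,0,1,0,0,0,0])

```text
time: 42.7
position: [0.5606, -0.3495, 0.1662]
tool_rot: [0.707, 0.708, 0.0, -0.0]
ft_force: [-0.5, 0.3, -0.0]
grip_width: 0.0869
grip_force: 0.0
```

```bash
python3 - <<'E'
from h import *
from rig import robot
c=robot.camera("top");s=robot.camera("side")
print(boss(c,(.6234,-.1674),.09,.032),boss(c,(.591,.134),.09,.032))
f=lambda i,y,x:cv2.resize(i[y:y+140,x:x+190],None,fx=2.1,fy=2.1,interpolation=cv2.INTER_CUBIC)
cv2.imwrite("pics/end.png",np.hstack([f(c["image"],130,190),f(s["image"],140,190)])[:,:,::-1])
E
```

```text
[ 624.  -167.3   29.9   30.9] [592.1 134.4  30.3  32. ]
```

View pics/end.png

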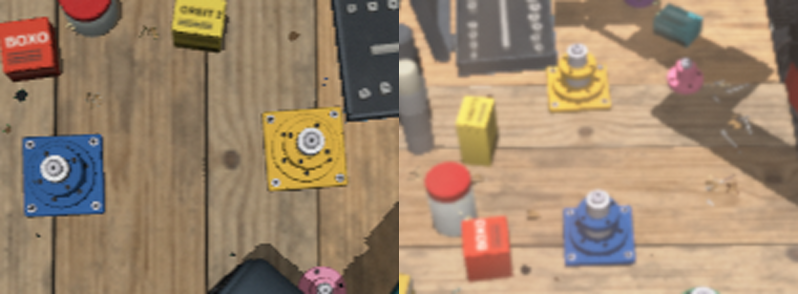

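Both stacks are upright and centred, blue at (54,168) and yellow at (311,141) in the top crop. The carton, teal box and pink hub look unmoved in the crops, and the arm is clear.

```bash
python3 -c "
from rig import robot
print(robot.hand_in())"
```

```text
the job is handed in; nothing more can be done
None
```

I handed the job in at about 43 s: both stacks are seated with the large hub below and the small hub on top, and I saw no contact with anything that was to be left alone; the hand-in returned no verdict.

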